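# Load the die-change tray

## Task

Load the grey tray for the next press changeover: put the smaller crimp die, the one with the black base, into the red pocket, the steel height gauge into the yellow pocket, the jar with the blue lid into the green pocket and the round tally counter into the blue pocket. Set each one upright and flat on the floor of its pocket, close to the middle, and let go of it. Leave the larger, brown-based die and the tin with the plain lid where they stand.

Things in the scene. Friction and masses are not known exactly. Their poses are not given: they have to be found in the camera images.
- black_die: Crimp die with a BLACK base block 32 x 54 x 16 mm (x, y, z) and on it a grey steel block 19 (x) x 34 (y) mm from 17 to 30 mm up, best gripped across this upper block along x. Origin: centre of the underside; y along its length, z up. About 0.3 kg.
- gauge: Steel crimp height gauge without a coloured base: grey base 28 x 60 x 12 mm (x, y, z); on it a grey block 20 (x) x 28 (y) mm, centred at y = +8 mm, from 12 to 22 mm up (grip it across x), and a black round knob 15 mm wide at y = -18 mm, top at 26 mm. Origin: centre of the underside of the base; z up. About 0.12 kg.
- grease_jar: White round jar with a BLUE lid, 56 mm across and 55 mm high. Origin: centre of the underside, which stands on the plywood board 50 mm above the bench; z up.
- counter: Light grey round hand tally counter, 45 mm across, 32 mm high with the small push button on its top (body 26 mm high). Origin: centre of the underside, which stands on the plywood board 50 mm above the bench; z up.
- brown_die: Look-alike, to be left alone: crimp die with a BROWN base block 36 x 62 x 19 mm (x, y, z), upper grey block to 34 mm. Origin: centre of the underside.
- washer_tin: Look-alike, to be left alone: white round tin with a GREY-WHITE lid, 62 mm across and 40 mm high. Origin: centre of the underside.
- red_pocket (a point): Middle of the red pocket's floor, 9 mm above the plywood board (top at z = 50 mm) that carries all. Four equal pockets, one of each colour, in a row, in any order, 82 mm apart, in a fixed grey tray. Inside 84 mm along x (across the row), 76 mm along y (along the row); rim 3 mm thick, 9 mm above the pocket floor; z up. All pockets share one yaw, within 0.25 rad of the world axes.
- yellow_pocket (a point): Middle of the yellow pocket's floor, 9 mm above the plywood board (top at z = 50 mm) that carries all. Four equal pockets, one of each colour, in a row, in any order, 82 mm apart, in a fixed grey tray. Inside 84 mm along x (across the row), 76 mm along y (along the row); rim 3 mm thick, 9 mm above the pocket floor; z up. All pockets share one yaw, within 0.25 rad of the world axes.
- green_pocket (a point): Middle of the green pocket's floor, 9 mm above the plywood board (top at z = 50 mm) that carries all. Four equal pockets, one of each colour, in a row, in any order, 82 mm apart, in a fixed grey tray. Inside 84 mm along x (across the row), 76 mm along y (along the row); rim 3 mm thick, 9 mm above the pocket floor; z up. All pockets share one yaw, within 0.25 rad of the world axes.
- blue_pocket (a point): Middle of the blue pocket's floor, 9 mm above the plywood board (top at z = 50 mm) that carries all. Four equal pockets, one of each colour, in a row, in any order, 82 mm apart, in a fixed grey tray. Inside 84 mm along x (across the row), 76 mm along y (along the row); rim 3 mm thick, 9 mm above the pocket floor; z up. All pockets share one yaw, within 0.25 rad of the world axes.
There are look-alikes about, which are no part of the job. What is shaped like the counter but purple is not meant.

How it is judged:
By the outcome, as a careful person would: the job done as asked, in the order asked, and still so for the second after the job is handed in, with the robot touching nothing.
It also fails if it takes over 96 s, if anything falls off the work surface, if the arm or the gripper's body presses on something with over 40 N, if the wrist force passes 120 N, or if a joint passes its speed limit or range.

## Robot

A 7-joint arm with a two-finger parallel gripper is mounted at the origin on a cart in front of the work surface, level with it; the furniture and walls round the work are solid. World frame = base frame: x ahead of the robot, y to its left, z up, the work surface at z = 0. Lengths are in m, angles in rad, forces in N, time in s.
With the tool pointing down it reaches from about 0.4 to 0.875 m from the base axis. Payload 19.3 kg.
Tool frame: the origin (TCP) lies at the very end of the fingers, on their centre line; the grasp point (between the pads) lies 19 mm behind it; z points along the fingers, y is the line along which they close (so a half turn about z gives the same grasp; the last joint's range is limited). The gripper opens to 85 mm and grips with 20 to 120 N. Pads are 22 mm wide; open, the fingers measure 114 mm over their backs; the gripper's body (76 mm by 85 mm) begins 54 mm behind the grasp point. The pads swing forward as they close: fully open they stand 13 mm farther back than shut.
Start: joints at [-1.326, 0.521, -0.036, 1.599, 0.021, 1.021, -0.113], TCP at [0.194, 0.594, 0.231] pointing down, gripper open.
Joint ranges: [-2.91, 2.91], [-0.3, 2.13], [-1.5, 1.42], [0.17, 2.43], [-1.26, 4.41], [0.16, 1.93], [-2.52, 2.52]. Speed limits (rad/s): [1.89, 1.89, 2.39, 2.39, 3.01, 3.01, 3.01].

## Interface

Orientations are given as a unit quaternion [w, x, y, z].
In Python, from cell import arm gives the robot as it stands.
- The arm moves only by the tool drive_tool, never from a script. Its argument "targets" is a list of rows, each an object of numbers: "x", "y", "z": the shift along the world's x, y, z scaled (see below); "rx", "ry", "rz": the turn, a rotation vector about the world's x, y, z scaled (see below). In form: [{"x": .., "y": .., "z": .., "rx": .., "ry": .., "rz": ..}, ...]. A call has 1 to 12 rows; each row is the pose to reach, as a shift and turn from the pose commanded when the call began; what a row does not reach only later rows make up. The controller multiplies each number of a shift by 0.15 m and each number of a turn by 60 degrees. A row lasts 1/12 s, in which the tool goes at most 41.7 mm and 7.16 degrees, less where a joint would pass 70% of its speed; a pose out of reach is approached as far as the arm can. A call with a number of a shift or a turn outside -1 to 1 is refused whole. A call with a gripper value outside its range is refused whole. "grip" is the opening, from -1 (shut) to 1 (fully open), set as the call begins (left out, the last holds). The fingers move at their own pace and stop on an object; "grip_force" is the grip in N (left out, the last holds). Time passes only in rows, so rows that repeat a pose let the fingers close. It gives the time, the measured TCP pose, the force, the opening and the grip force at its end, in the units of the state.
- arm.get_obs(): the state, without advancing time (a new reading comes with each control period).
- arm.read_camera(name): name is "side" or "top"; returns (picture, depth): 384x512x3 uint8, red, green, blue; 384x512 float32, m along the optical axis (not along the pixel's ray), 0 where there is no reading.
- arm.camera_model(name): a dict with "mtx" (3x3 intrinsics, pixels), "T" (4x4, takes a point from camera to world coordinates). Camera axes: x right, y down, z forward; pixel columns grow to the right and rows downward; lengths in m; the calibration is good to about 2 mm. A picture is of the moment at which its call begins. camera_model takes no time and is no camera call.
- arm.finish_job(): hands the job in; it is judged then, once.
The state is a dict: "clock": time; "joint_pos": joint angles; "qvel": joint speeds; "effort": joint torques, N m; "tool_pos": TCP position; "tcp_rot": TCP orientation; "contact_force": force on the tool from outside, world axes, zero at the start; "ft_torque": the same for the moment, N m; "width": opening from 0.0 (shut) to 1.0 (fully open); "gripper_force": force on a finger pad.
Only numpy, scipy, OpenCV 4.12 (cv2) and the standard library are available. Lean on these libraries where they do the work, as an engineer would, in place of code of your own. Each camera call takes 0.05 s, during which the arm holds its last target. There are 200 camera calls.

## Working session

There is one attempt and no reset: what is moved stays moved. The work goes in short steps, Python scripts to look and compute and a tool call to move; the robot and the scene stay as the last step left them, time stands still between calls to the robot, and variables do not carry over. Pictures are saved under pics/ and viewed, at most 14 in all, crops included, and the job is handed in when it is done.

Besides the shell and the picture viewer there is one more tool, called as a command line: name --argument value ..., lists and objects as JSON in quotes. drive_tool: Moves the arm, as the interface text tells. Shifts and turns lie within -1 to 1; 1 stands for 0.15 m of shift or 60 degrees of turn. Its arguments: {"type":"object","properties":{"targets":{"type":"array"},"grip":{"type":"number"},"grip_force":{"type":"number"}},"required":["targets"]}

```bash
ls; mkdir -p pics
python3 - <<'E'
from cell import arm
import cv2,numpy as np
print(arm.get_obs())
for n in("side","top"):
    p,d=arm.read_camera(n); m=arm.camera_model(n)
    cv2.imwrite(f"pics/{n}0.png",cv2.resize(p[:,:,::-1],(768,576),interpolation=cv2.INTER_CUBIC)); np.savez(f"{n}0.npz",p=p,d=d,K=m["mtx"],T=m["T"])
    print(n,m)
E
```

```text
pics
{'clock': 0.0, 'joint_pos': array([-1.32620394,  0.52198424, -0.03630669,  1.60000307,  0.02123223,
        1.0210858 , -0.11277596]), 'qvel': array([-0.00050287,  0.00089466,  0.00058281,  0.00024346,  0.00081837,
        0.00059381, -0.00138485]), 'effort': array([ 8.25817406e-04, -9.27106190e+01,  1.98006772e+00, -3.69935346e+01,
        1.78566895e-02,  8.17416381e-03, -3.11789293e-06]), 'tool_pos': array([0.1934646 , 0.59395698, 0.23074629]), 'tcp_rot': array([-2.83576484e-05,  1.56740740e-01,  9.87639631e-01, -5.46759760e-04]), 'contact_force': array([-0.32456256, -0.03782905,  1.17628904]), 'ft_torque': array([ 0.03425596, -0.00750475, -0.00576788]), 'gripper_force': 0.0, 'width': 0.9983534002801031}
side {'mtx': array([[480.33977932,   0.        , 251.09316016],
       [  0.        , 480.33977932, 193.18295433],
       [  0.        ,   0.        ,   1.        ]]), 'T': array([[-0.99194421, -0.07898312,  0.09903714,  0.48083758],
       [-0.12416333,  0.45128835, -0.88369808,  1.32022448],
       [ 0.02510293, -0.88887597, -0.45745968,  0.76540979],
       [ 0.        ,  0.        ,  0.        ,  1.        ]])}
top {'mtx': array([[453.40595864,   0.        , 258.732911  ],
       [  0.        , 453.40595864, 188.12037319],
       [  0.        ,   0.        ,   1.        ]]), 'T': array([[-1.96373790e-02, -9.79638019e-01,  1.99809220e-01,
         3.90026377e-01],
       [-9.99807101e-01,  1.91678666e-02, -4.28418704e-03,
        -1.48177730e-02],
       [ 3.67036029e-04, -1.99854807e-01, -9.79825454e-01,
         1.26433511e+00],
       [ 0.00000000e+00,  0.00000000e+00,  0.00000000e+00,
         1.00000000e+00]])}
```

View pics/side0.png

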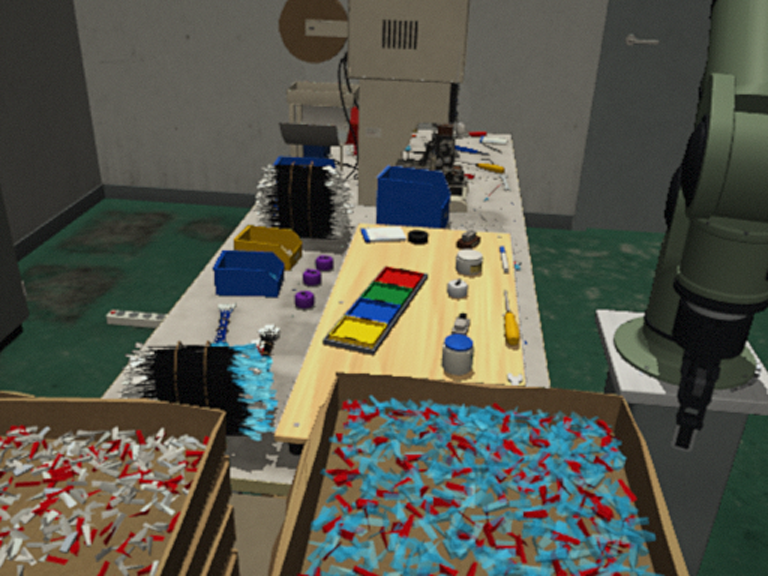

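View pics/top0.png

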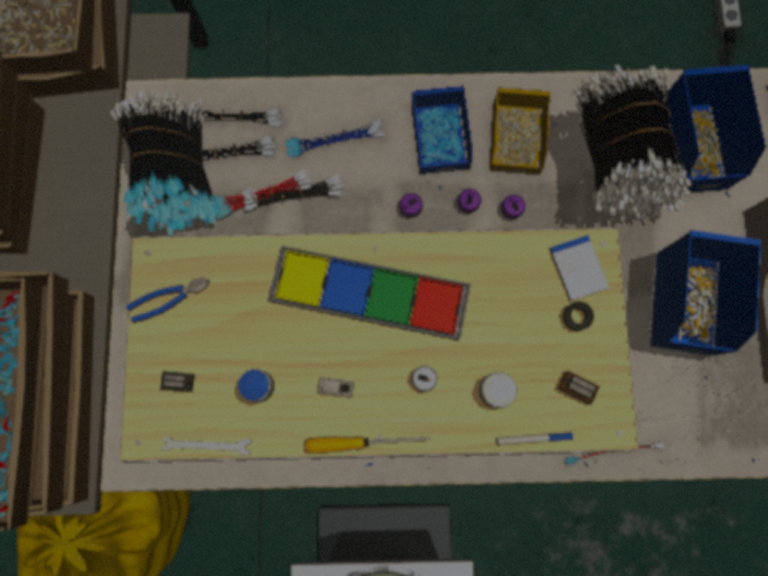

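The top view shows, left to right at rows of about 380–390 (768-wide picture): black die (177,381), blue-lid jar (255,385), gauge (336,387, knob to the right), counter (424,378), tin (497,390) and brown die (578,386). The tray is yellow, blue, green, red from left to right. In the side view the cardboard box hides the black die.

```bash
cat > h.py <<'E'
import numpy as np,cv2
from cell import arm
def world(n,p,d,m=None):
    m=m or arm.camera_model(n);K,T=m["mtx"],m["T"]
    v,u=np.mgrid[:d.shape[0],:d.shape[1]]
    c=np.stack([(u-K[0,2])/K[0,0]*d,(v-K[1,2])/K[1,1]*d,d],-1)
    return c@T[:3,:3].T+T[:3,3]
def pix(u,v,z,n):
    m=arm.camera_model(n);K,T=m["mtx"],m["T"]
    r=T[:3,:3]@np.array([(u-K[0,2])/K[0,0],(v-K[1,2])/K[1,1],1]);return T[:3,3]+r*(z-T[2,3])/r[2]
def proj(P,n):
    m=arm.camera_model(n);K,T=m["mtx"],m["T"];c=T[:3,:3].T@(np.array(P)-T[:3,3]);return (K@c/c[2])[:2]
E
python3 - <<'E'
from h import *
for n in("top","side"):
    z=np.load(n+"0.npz");p,d=z["p"],z["d"];W=world(n,p,d)
    b=(W[...,0]>.40)&(W[...,0]<.9)&(abs(W[...,1])<.45)
    zz=W[...,2][b&(d>0)];print(n,"board z",np.percentile(zz,[5,25,50,75,95]).round(4))
    m=((W[...,2]>.06)&(W[...,2]<.14)&(W[...,0]>.38)&(W[...,0]<.60)&(abs(W[...,1])<.5)&(d>0)).astype(np.uint8)
    k,l,s,c=cv2.connectedComponentsWithStats(m)
    for i in range(1,k):
        if s[i,4]>25:
            P=W[l==i];top=np.percentile(P[:,2],95);Q=P[P[:,2]>top-.006]
            print(s[i],P[:,:2].mean(0).round(4),"top",top.round(4),Q[:,:2].mean(0).round(4),"mid",((Q.max(0)+Q.min(0))/2).round(4)[:2],(Q.max(0)-Q.min(0)).round(3)[:2],cv2.minAreaRect((P[:,:2]*1000).astype(np.float32)))
    hsv=cv2.cvtColor(p,cv2.COLOR_RGB2HSV)
    for c,(a,e) in dict(yellow=(24,34),green=(45,80),blue=(100,125),red=(0,6)).items():
        mm=((hsv[...,0]>=a)&(hsv[...,0]<=e)&(hsv[...,1]>150)&(W[...,0]>.58)&(W[...,0]<.8)&(abs(W[...,1])<.42)&(W[...,2]>.04)&(W[...,2]<.09)).astype(np.uint8)
        k,l,s,cc=cv2.connectedComponentsWithStats(mm)
        i=1+s[1:,4].argmax();P=W[l==i]
        print(c,s[i,4],np.median(P[:,2]).round(4),P.mean(0).round(4),cv2.minAreaRect((P[:,:2]*1000).astype(np.float32)))
z=np.load("top0.npz")["p"]
cv2.imwrite("pics/c1.png",cv2.resize(z[235:280,95:305,::-1],None,fx=3.8,fy=3.8,interpolation=cv2.INTER_CUBIC))
z=np.load("side0.npz")["p"]
cv2.imwrite("pics/c2.png",cv2.resize(z[150:260,210:355,::-1],None,fx=5,fy=5,interpolation=cv2.INTER_CUBIC))
E
```

```text
top board z [-0.0029  0.0448  0.0492  0.0532  0.121 ]
[201 200 106  24 392] [ 0.5736 -0.0156] top 0.0699 [ 0.574  -0.0212] mid [ 0.5692 -0.0052] [0.062 0.282] ((569.3805541992188, -5.0494384765625), (281.6055908203125, 60.82610321044922), 89.62467193603516)
[375 201  21  20 235] [ 0.5667 -0.3571] top 0.0707 [ 0.5671 -0.357 ] mid [ 0.5666 -0.3569] [0.052 0.052] ((566.9112548828125, -357.4980163574219), (50.81287384033203, 51.82193374633789), 25.972454071044922)
[ 95 204  19   9  48] [0.59  0.397] top 0.0647 [0.59  0.397] mid [0.5893 0.3963] [0.021 0.047] ((589.75439453125, 396.5778503417969), (11.520814895629883, 51.315589904785156), 26.3095760345459)
[274 244  17  18 238] [ 0.461  -0.0776] top 0.0793 [ 0.4604 -0.0787] mid [ 0.4618 -0.0774] [0.041 0.042] ((460.9832763671875, -77.39044952392578), (42.063201904296875, 43.94216537475586), 87.75910186767578)
[159 246  24  23 425] [0.4529 0.2089] top 0.1073 [0.4542 0.2125] mid [0.4544 0.2121] [0.048 0.049] ((453.9937438964844, 210.42254638671875), (56.00394058227539, 53.09300994873047), 2.1495299339294434)
[372 247  28  23 345] [ 0.4402 -0
[... 2696 characters left out ...]
2156] mid [0.4554 0.2131] [0.048 0.055] ((455.2321472167969, 216.5784454345703), (54.85149383544922, 54.9693717956543), 46.77287673950195)
yellow 387 0.0568 [0.6486 0.13   0.0577] ((649.390625, 134.1324920654297), (89.77838897705078, 95.78949737548828), 76.81564331054688)
green 264 0.0569 [ 0.6177 -0.038   0.0576] ((614.3333129882812, -27.781864166259766), (84.39579772949219, 80.40990447998047), 77.96526336669922)
blue 373 0.0571 [0.6293 0.0416 0.0581] ((630.9024047851562, 50.201133728027344), (84.82200622558594, 97.34124755859375), 77.52117919921875)
red 174 0.0567 [ 0.6081 -0.1205  0.0576] ((609.3219604492188, -109.91334533691406), (85.8009262084961, 61.181705474853516), 82.64376831054688)
```

View pics/c1.png

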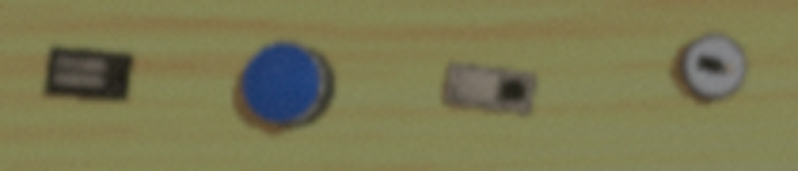

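View pics/c2.png

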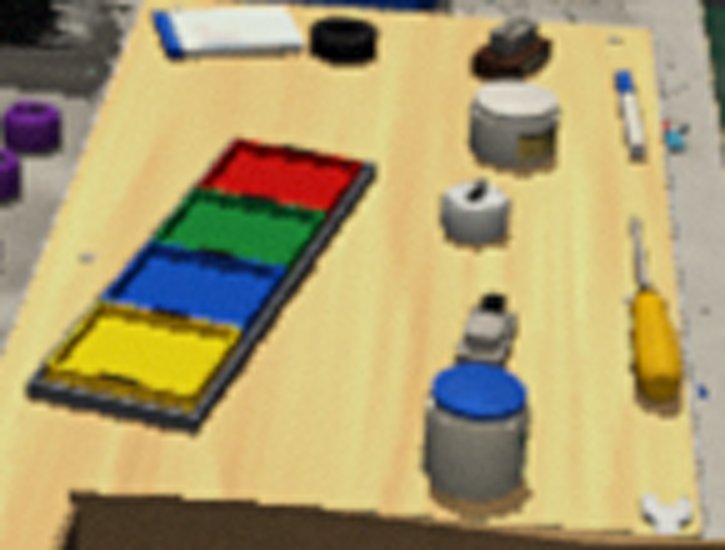

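The crops confirm the layout. The die's light upper block is near (80,72) in the crop. The gauge's knob is at (512,90), on its −y end. From red to yellow, the pockets run along +y and drift towards +x. Next I fit the tray and check the obstacle heights.

Run:
```python
from h import *
R={}
for n in("top","side"):
    z=np.load(n+"0.npz");p,d=z["p"],z["d"];W=world(n,p,d)
    hsv=cv2.cvtColor(p,cv2.COLOR_RGB2HSV);C=[]
    for c,(a,e) in dict(red=(0,6),green=(45,80),blue=(100,125),yellow=(24,34)).items():
        mm=((hsv[...,0]>=a)&(hsv[...,0]<=e)&(hsv[...,1]>150)&(W[...,0]>.53)&(W[...,0]<.8)&(abs(W[...,1])<.42)&(W[...,2]>.03)&(W[...,2]<.1)).astype(np.uint8)
        mm=cv2.morphologyEx(mm,cv2.MORPH_OPEN,np.ones((3,3)))
        k,l,s,cc=cv2.connectedComponentsWithStats(mm);i=1+s[1:,4].argmax()
        v,u=np.nonzero(l==i);P=np.array([pix(x,y,.059,n)[:2]for x,y in zip(u,v)])
        r=cv2.minAreaRect((P*1000).astype(np.float32));C.append(r[0]);print(n,c,len(P),P.mean(0).round(4),np.round(r[0],1),np.round(r[1],1),round(r[2],1))
    C=np.array(C);s=np.arange(4)-1.5;dv=(s[:,None]*C).sum(0)/5;print("centre",C.mean(0),"step",dv,np.hypot(*dv),"yaw",np.degrees(np.arctan2(-dv[0],dv[1])))
z=np.load("top0.npz");p,d=z["p"],z["d"];W=world("top",p,d)
for x in np.arange(.2,.75,.05):
    print(x.round(2),[ (lambda q:round(float(np.percentile(q,98)),2) if len(q)>3 else None)(W[...,2][(abs(W[...,0]-x)<.025)&(abs(W[...,1]-y)<.025)&(d>0)]) for y in np.arange(.3,.6,.05)])
v,u=np.nonzero((p[:,:,:].mean(2)>75)&(np.arange(512)[None]>95)&(np.arange(512)[None]<131)&(np.arange(384)[:,None]>245)&(np.arange(384)[:,None]<264)&(p.std(2)<12))
print("die block",len(u),u.mean(),v.mean(),pix(u.mean(),v.mean(),.08,"top"))
```

```text
top red 957 [ 0.593  -0.1052] [ 593.1 -105.5] [78.9 91.4] 77.3
top green 818 [ 0.6103 -0.0229] [610.6 -23.1] [75.8 84.6] 77.1
top blue 904 [0.6287 0.0548] [629.   54.6] [78.1 88.3] 76.9Traceback (most recent call last):
  File "<stdin>", line 10, in <module>
  File "h.py", line 9, in pix
    m=arm.camera_model(n);K,T=m["mtx"],m["T"]
ValueError: time passes only in moves, steps and waits
```

```bash
cat > h.py <<'E'
import numpy as np,cv2,functools
from cell import arm
cm=functools.lru_cache(arm.camera_model)
def world(n,p,d):
    m=cm(n);K,T=m["mtx"],m["T"]
    v,u=np.mgrid[:d.shape[0],:d.shape[1]]
    c=np.stack([(u-K[0,2])/K[0,0]*d,(v-K[1,2])/K[1,1]*d,d],-1)
    return c@T[:3,:3].T+T[:3,3]
def pix(u,v,z,n):
    m=cm(n);K,T=m["mtx"],m["T"]
    r=T[:3,:3]@np.array([(u-K[0,2])/K[0,0],(v-K[1,2])/K[1,1],1]);return T[:3,3]+r*(z-T[2,3])/r[2]
E
python3 - <<'E'
from h import *
for n in("top","side"):
    z=np.load(n+"0.npz");p,d=z["p"],z["d"];W=world(n,p,d)
    hsv=cv2.cvtColor(p,cv2.COLOR_RGB2HSV);C=[]
    for c,(a,e) in dict(red=(0,6),green=(45,80),blue=(100,125),yellow=(24,34)).items():
        mm=((hsv[...,0]>=a)&(hsv[...,0]<=e)&(hsv[...,1]>150)&(W[...,0]>.53)&(W[...,0]<.8)&(abs(W[...,1])<.42)&(W[...,2]>.03)&(W[...,2]<.1)).astype(np.uint8)
        mm=cv2.morphologyEx(mm,cv2.MORPH_OPEN,np.ones((3,3)))
        k,l,s,cc=cv2.connectedComponentsWithStats(mm);i=1+s[1:,4].argmax()
        v,u=np.nonzero(l==i);P=np.array([pix(x,y,.059,n)[:2]for x,y in zip(u,v)])
        r=cv2.minAreaRect((P*1000).astype(np.float32));C.append(r[0]);print(n,c,len(P),P.mean(0).round(4),np.round(r[0],1),np.round(r[1],1),round(r[2],1))
    C=np.array(C);s=np.arange(4)-1.5;dv=(s[:,None]*C).sum(0)/5;print("centre",C.mean(0),"step",dv,np.hypot(*dv),"yaw",np.degrees(np.arctan2(-dv[0],dv[1])))
z=np.load("top0.npz");p,d=z["p"],z["d"];W=world("top",p,d)
for x in np.arange(.2,.75,.05):
    print(x.round(2),[ (lambda q:round(float(np.percentile(q,98)),2) if len(q)>3 else None)(W[...,2][(abs(W[...,0]-x)<.025)&(abs(W[...,1]-y)<.025)&(d>0)]) for y in np.arange(.3,.6,.05)])
v,u=np.nonzero((p[:,:,:].mean(2)>75)&(np.arange(512)[None]>95)&(np.arange(512)[None]<131)&(np.arange(384)[:,None]>245)&(np.arange(384)[:,None]<264)&(p.std(2)<12))
print("die block",len(u),pix(u.mean(),v.mean(),.08,"top") if len(u) else 0)
E
```

```text
top red 957 [ 0.593  -0.1052] [ 593.1 -105.5] [78.9 91.4] 77.3
top green 818 [ 0.6103 -0.0229] [610.6 -23.1] [75.8 84.6] 77.1
top blue 904 [0.6287 0.0548] [629.   54.6] [78.1 88.3] 76.9
top yellow 946 [0.6474 0.1359] [648.2 136.4] [79.8 91.7] 76.9
centre [620.24609375  15.59436226] step [18.36740723 80.34299545] 82.41576649263182 yaw -12.877233974443543
side red 248 [ 0.5906 -0.1136] [ 591.2 -115.6] [76.8 89.7] 75.2
side green 302 [ 0.6104 -0.0351] [610.6 -35.7] [77.6 89.7] 78.2
side blue 372 [0.6284 0.0428] [628.7  42.2] [78.3 92.9] 77.3
side yellow 357 [0.6465 0.132 ] [648.3 131.7] [70.7 90.7] 79.4
centre [619.68637085   5.64525795] step [18.96066895 81.96592712] 84.13037606093567 yaw -13.024780503150621
0.2 [-0.74, -0.74, -0.74, -0.74, -0.38, -0.33]
0.25 [None, None, None, None, 0.18, 0.24]
0.3 [0.0, 0.0, 0.01, 0.0, 0.18, 0.24]
0.35 [0.06, 0.06, 0.05, 0.05, 0.18, 0.24]
0.4 [0.05, 0.05, 0.05, 0.05, 0.18, 0.24]
0.45 [0.05, 0.08, 0.07, 0.05, 0.18, 0.24]
0.5 [0.05, 0.07, 0.06, 0.05, 0.18, 0.24]
0.55 [0.05, 0.05, 0.05, 0.06, 0.18, 0.24]
0.6 [0.05, 0.06, 0.06, 0.06, 0.0, 0.24]
0.65 [0.06, 0.06, 0.06, 0.05, 0.0, 0.18]
0.7 [0.05, 0.05, 0.05, 0.05, 0.0, -0.01]
die block 39 [0.46544509 0.35196588 0.08      ]
```

Measured pocket centres from the tray fit (yaw −12.9°, spacing 82.4 mm against 82 given):

| Pocket | x (m) | y (m) |
|---|---|---|
| Red | 0.593 | −0.104 |
| Green | 0.611 | −0.024 |
| Blue | 0.629 | 0.056 |
| Yellow | 0.648 | 0.135 |

Object tops and the pocket floor (0.058) agree with the text. The boxes at y > 0.48 reach z = 0.24, so I go up first.

drive_tool --targets '[{"z": 0.3},{"z": 0.55},{"z": 0.7,"y": -0.2},{"z": 0.75,"y": -0.45,"rz": -0.1},{"z": 0.75,"y": -0.7,"x": 0.1,"rz": -0.2},{"z": 0.75,"y": -0.9,"x": 0.3,"rz": -0.3},{"z": 0.75,"y": -1,"x": 0.5,"rz": -0.42},{"z": 0.75,"y": -1,"x": 0.75,"rz": -0.54},{"z": 0.75,"y": -1,"x": 1,"rz": -0.66},{"z": 0.75,"y": -1,"x": 1,"rz": -0.78},{"z": 0.75,"y": -1,"x": 1,"rz": -0.9},{"z": 0.75,"y": -1,"x": 1,"rz": -1}]' --grip 1 --grip_force 60

```text
invalid input at $.targets[0]: expected keys x, y, z, rx, ry, rz
```

drive_tool --targets '[{"x": 0,"y": 0,"z": 0.3,"rx": 0,"ry": 0,"rz": 0},{"x": 0,"y": 0,"z": 0.55,"rx": 0,"ry": 0,"rz": 0},{"x": 0,"y": -0.2,"z": 0.7,"rx": 0,"ry": 0,"rz": 0},{"x": 0,"y": -0.45,"z": 0.75,"rx": 0,"ry": 0,"rz": -0.1},{"x": 0.1,"y": -0.7,"z": 0.75,"rx": 0,"ry": 0,"rz": -0.2},{"x": 0.3,"y": -0.9,"z": 0.75,"rx": 0,"ry": 0,"rz": -0.3},{"x": 0.5,"y": -1,"z": 0.75,"rx": 0,"ry": 0,"rz": -0.42},{"x": 0.75,"y": -1,"z": 0.75,"rx": 0,"ry": 0,"rz": -0.54},{"x": 1,"y": -1,"z": 0.75,"rx": 0,"ry": 0,"rz": -0.66},{"x": 1,"y": -1,"z": 0.75,"rx": 0,"ry": 0,"rz": -0.78},{"x": 1,"y": -1,"z": 0.75,"rx": 0,"ry": 0,"rz": -0.9},{"x": 1,"y": -1,"z": 0.75,"rx": 0,"ry": 0,"rz": -1}]' --grip 1 --grip_force 60

```text
clock: 1.1
tool_pos: [0.344, 0.4439, 0.3433]
tcp_rot: [0.0, 0.633, 0.774, -0.001]
contact_force: [-1.3, 0.9, -0.4]
width: 1.001
gripper_force: 0.0
```

drive_tool --targets '[{"x": 0.25,"y": -0.2,"z": 0,"rx": 0,"ry": 0,"rz": -0.1},{"x": 0.5,"y": -0.4,"z": -0.2,"rx": 0,"ry": 0,"rz": -0.2},{"x": 0.7,"y": -0.55,"z": -0.45,"rx": 0,"ry": 0,"rz": -0.305},{"x": 0.807,"y": -0.606,"z": -0.7,"rx": 0,"ry": 0,"rz": -0.305},{"x": 0.807,"y": -0.606,"z": -0.9,"rx": 0,"ry": 0,"rz": -0.305},{"x": 0.807,"y": -0.606,"z": -1,"rx": 0,"ry": 0,"rz": -0.305},{"x": 0.807,"y": -0.606,"z": -1,"rx": 0,"ry": 0,"rz": -0.305}]'

```text
clock: 1.68
tool_pos: [0.4633, 0.3506, 0.1885]
tcp_rot: [0.0, 0.746, 0.666, -0.004]
contact_force: [-0.5, -0.6, 0.0]
width: 0.994
gripper_force: 0.0
```

Run:
```python
from h import *
print(arm.get_obs()["tool_pos"],arm.get_obs()["tcp_rot"],arm.get_obs()["joint_pos"])
p,d=arm.read_camera("top")
cv2.imwrite("pics/t1.png",cv2.resize(p[200:300,80:220,::-1],None,fx=5,fy=5,interpolation=cv2.INTER_CUBIC))
```

```text
[0.46334334 0.35061432 0.18845691] [ 4.38946529e-04  7.45687835e-01  6.66282695e-01 -4.10256398e-03] [-0.96393979  0.52420677  0.304249    1.76747135 -0.19310443  0.88751399
 -0.68680793]
```

View pics/t1.png

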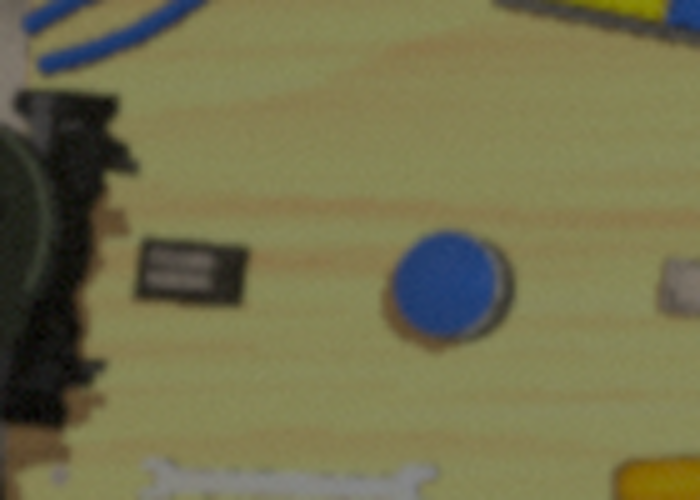

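The gripper sits over the die. Height parallax shifts it left in the picture, with the fingers at (70,130) and (60,390) in the crop, centred on the die's row (about 270). Descending part-way.

drive_tool --targets '[{"x": 0,"y": 0,"z": -0.2,"rx": 0,"ry": 0,"rz": 0},{"x": 0,"y": 0,"z": -0.4,"rx": 0,"ry": 0,"rz": 0},{"x": 0,"y": 0,"z": -0.6,"rx": 0,"ry": 0,"rz": 0},{"x": 0,"y": 0,"z": -0.7,"rx": 0,"ry": 0,"rz": 0},{"x": 0,"y": 0,"z": -0.7,"rx": 0,"ry": 0,"rz": 0},{"x": 0,"y": 0,"z": -0.7,"rx": 0,"ry": 0,"rz": 0},{"x": 0,"y": 0,"z": -0.7,"rx": 0,"ry": 0,"rz": 0}]'

```text
clock: 2.32
tool_pos: [0.4653, 0.3546, 0.0912]
tcp_rot: [-0.0, 0.745, 0.667, 0.001]
contact_force: [-0.6, -0.3, 0.4]
width: 0.998
gripper_force: 0.0
```

Run:
```python
from h import *
p,d=arm.read_camera("top")
o=arm.get_obs();print(o["tool_pos"],o["tcp_rot"],o["contact_force"])
cv2.imwrite("pics/t2.png",cv2.resize(p[220:290,80:150,::-1],None,fx=8,fy=8,interpolation=cv2.INTER_CUBIC))
```

```text
[0.46539741 0.35446701 0.09110107] [-1.26915548e-04  7.45015295e-01  6.67045571e-01  1.54944642e-03] [-0.14755048 -0.92164398 -0.22921878]
```

View pics/t2.png

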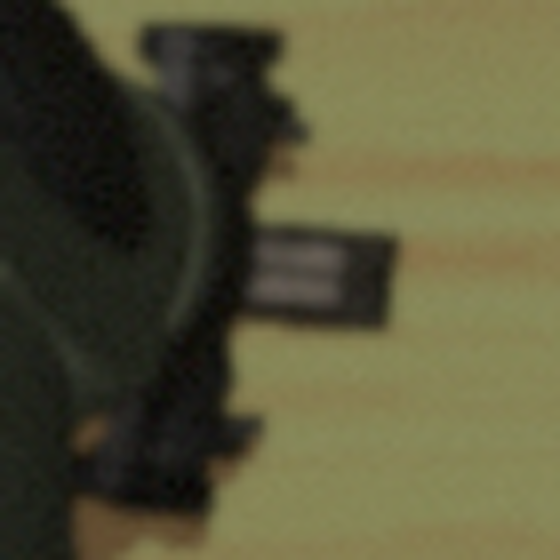

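The fingers straddle the die along x, with tips at (290,130) and (250,430) and the block near (295,275). Descending the last 22 mm and closing.

drive_tool --targets '[{"x": 0,"y": 0,"z": -0.08,"rx": 0,"ry": 0,"rz": 0},{"x": 0,"y": 0,"z": -0.14,"rx": 0,"ry": 0,"rz": 0},{"x": 0,"y": 0,"z": -0.14,"rx": 0,"ry": 0,"rz": 0},{"x": 0,"y": 0,"z": -0.14,"rx": 0,"ry": 0,"rz": 0},{"x": 0,"y": 0,"z": -0.14,"rx": 0,"ry": 0,"rz": 0},{"x": 0,"y": 0,"z": -0.14,"rx": 0,"ry": 0,"rz": 0}]'

```text
clock: 2.87
tool_pos: [0.4647, 0.3534, 0.068]
tcp_rot: [-0.0, 0.745, 0.667, 0.0]
contact_force: [-0.2, -0.4, 0.8]
width: 0.998
gripper_force: 0.0
```

drive_tool --targets '[{"x": 0,"y": 0,"z": 0,"rx": 0,"ry": 0,"rz": 0},{"x": 0,"y": 0,"z": 0,"rx": 0,"ry": 0,"rz": 0},{"x": 0,"y": 0,"z": 0,"rx": 0,"ry": 0,"rz": 0},{"x": 0,"y": 0,"z": 0,"rx": 0,"ry": 0,"rz": 0},{"x": 0,"y": 0,"z": 0,"rx": 0,"ry": 0,"rz": 0},{"x": 0,"y": 0,"z": 0,"rx": 0,"ry": 0,"rz": 0},{"x": 0,"y": 0,"z": 0,"rx": 0,"ry": 0,"rz": 0},{"x": 0,"y": 0,"z": 0,"rx": 0,"ry": 0,"rz": 0},{"x": 0,"y": 0,"z": 0,"rx": 0,"ry": 0,"rz": 0},{"x": 0,"y": 0,"z": 0,"rx": 0,"ry": 0,"rz": 0}]' --grip -1 --grip_force 60

```text
clock: 3.7
tool_pos: [0.465, 0.3535, 0.0683]
tcp_rot: [0.0, 0.745, 0.667, 0.0]
contact_force: [0.5, -0.4, 7.1]
width: 0.206
gripper_force: 59.3
```

drive_tool --targets '[{"x": 0,"y": 0,"z": 0.1,"rx": 0,"ry": 0,"rz": 0},{"x": 0,"y": 0,"z": 0.25,"rx": 0,"ry": 0,"rz": 0},{"x": 0,"y": 0,"z": 0.5,"rx": 0,"ry": 0,"rz": 0},{"x": 0,"y": -0.1,"z": 0.75,"rx": 0,"ry": 0,"rz": 0},{"x": 0,"y": -0.3,"z": 0.8,"rx": 0,"ry": 0,"rz": 0},{"x": 0.1,"y": -0.55,"z": 0.8,"rx": 0,"ry": 0,"rz": 0},{"x": 0.2,"y": -0.8,"z": 0.8,"rx": 0,"ry": 0,"rz": 0},{"x": 0.3,"y": -1,"z": 0.8,"rx": 0,"ry": 0,"rz": -0.05}]'

```text
clock: 4.37
tool_pos: [0.5096, 0.2006, 0.1881]
tcp_rot: [0.0, 0.762, 0.647, -0.0]
contact_force: [0.8, 0.0, -3.7]
width: 0.201
gripper_force: 59.6
```

drive_tool --targets '[{"x": 0.05,"y": -0.25,"z": 0,"rx": 0,"ry": 0,"rz": 0},{"x": 0.1,"y": -0.5,"z": 0,"rx": 0,"ry": 0,"rz": 0},{"x": 0.2,"y": -0.75,"z": 0,"rx": 0,"ry": 0,"rz": 0},{"x": 0.3,"y": -1,"z": 0,"rx": 0,"ry": 0,"rz": -0.06}]'

```text
clock: 4.7
tool_pos: [0.5544, 0.0516, 0.1878]
tcp_rot: [-0.0, 0.782, 0.624, -0.0]
contact_force: [1.2, 0.7, -3.5]
width: 0.2
gripper_force: 59.6
```

drive_tool --targets '[{"x": 0.05,"y": -0.25,"z": 0,"rx": 0,"ry": 0,"rz": 0},{"x": 0.1,"y": -0.5,"z": 0,"rx": 0,"ry": 0,"rz": 0},{"x": 0.2,"y": -0.75,"z": 0,"rx": 0,"ry": 0,"rz": 0},{"x": 0.253,"y": -0.95,"z": 0,"rx": 0,"ry": 0,"rz": 0},{"x": 0.253,"y": -1,"z": 0,"rx": 0,"ry": 0,"rz": 0},{"x": 0.253,"y": -1,"z": 0,"rx": 0,"ry": 0,"rz": 0},{"x": 0.253,"y": -1,"z": 0,"rx": 0,"ry": 0,"rz": 0},{"x": 0.253,"y": -1,"z": 0,"rx": 0,"ry": 0,"rz": 0}]'

```text
clock: 5.37
tool_pos: [0.5923, -0.0953, 0.1875]
tcp_rot: [-0.001, 0.782, 0.623, -0.0]
contact_force: [0.1, 1.3, -3.8]
width: 0.203
gripper_force: 59.7
```

drive_tool --targets '[{"x": 0,"y": -0.05,"z": -0.2,"rx": 0,"ry": 0,"rz": 0},{"x": 0,"y": -0.05,"z": -0.4,"rx": 0,"ry": 0,"rz": 0},{"x": 0,"y": -0.05,"z": -0.55,"rx": 0,"ry": 0,"rz": 0},{"x": 0,"y": -0.05,"z": -0.63,"rx": 0,"ry": 0,"rz": 0},{"x": 0,"y": -0.05,"z": -0.67,"rx": 0,"ry": 0,"rz": 0},{"x": 0,"y": -0.05,"z": -0.69,"rx": 0,"ry": 0,"rz": 0},{"x": 0,"y": -0.05,"z": -0.71,"rx": 0,"ry": 0,"rz": 0},{"x": 0,"y": -0.05,"z": -0.73,"rx": 0,"ry": 0,"rz": 0},{"x": 0,"y": -0.05,"z": -0.73,"rx": 0,"ry": 0,"rz": 0},{"x": 0,"y": -0.05,"z": -0.73,"rx": 0,"ry": 0,"rz": 0},{"x": 0,"y": -0.05,"z": -0.73,"rx": 0,"ry": 0,"rz": 0}]'

```text
clock: 6.28
tool_pos: [0.5928, -0.1042, 0.0789]
tcp_rot: [0.0, 0.782, 0.623, 0.0]
contact_force: [0.5, 0.5, -3.1]
width: 0.201
gripper_force: 59.6
```

drive_tool --targets '[{"x": 0,"y": 0,"z": -0.007,"rx": 0,"ry": 0,"rz": 0},{"x": 0,"y": 0,"z": -0.014,"rx": 0,"ry": 0,"rz": 0},{"x": 0,"y": 0,"z": -0.014,"rx": 0,"ry": 0,"rz": 0},{"x": 0,"y": 0,"z": -0.014,"rx": 0,"ry": 0,"rz": 0},{"x": 0,"y": 0,"z": -0.014,"rx": 0,"ry": 0,"rz": 0}]'

```text
clock: 6.7
tool_pos: [0.5928, -0.1042, 0.0772]
tcp_rot: [0.0, 0.782, 0.623, 0.0]
contact_force: [-5.0, 1.5, 13.8]
width: 0.205
gripper_force: 61.9
```

Contact, and at the expected height. Releasing and lifting.

drive_tool --targets '[{"x": 0,"y": 0,"z": 0,"rx": 0,"ry": 0,"rz": 0},{"x": 0,"y": 0,"z": 0,"rx": 0,"ry": 0,"rz": 0},{"x": 0,"y": 0,"z": 0,"rx": 0,"ry": 0,"rz": 0},{"x": 0,"y": 0,"z": 0,"rx": 0,"ry": 0,"rz": 0},{"x": 0,"y": 0,"z": 0,"rx": 0,"ry": 0,"rz": 0},{"x": 0,"y": 0,"z": 0.1,"rx": 0,"ry": 0,"rz": 0},{"x": 0,"y": 0,"z": 0.3,"rx": 0,"ry": 0,"rz": 0},{"x": 0,"y": 0,"z": 0.5,"rx": 0,"ry": 0,"rz": 0},{"x": 0,"y": 0,"z": 0.7,"rx": 0,"ry": 0,"rz": 0}]' --grip 1

```text
clock: 7.45
tool_pos: [0.5922, -0.1042, 0.1823]
tcp_rot: [-0.0, 0.782, 0.623, -0.0]
contact_force: [0.9, -0.1, 1.2]
width: 1.001
gripper_force: 0.0
```

drive_tool --targets '[{"x": -0.18,"y": 0.2,"z": 0,"rx": 0,"ry": 0,"rz": 0},{"x": -0.36,"y": 0.4,"z": 0,"rx": 0,"ry": 0,"rz": 0.05},{"x": -0.54,"y": 0.6,"z": 0,"rx": 0,"ry": 0,"rz": 0.1},{"x": -0.72,"y": 0.8,"z": 0,"rx": 0,"ry": 0,"rz": 0.1},{"x": -0.9,"y": 1,"z": 0,"rx": 0,"ry": 0,"rz": 0.1}]'

```text
clock: 7.87
tool_pos: [0.4561, 0.0468, 0.1812]
tcp_rot: [-0.0, 0.749, 0.663, 0.0]
contact_force: [1.2, 1.5, -0.6]
width: 1.0
gripper_force: 0.0
```

drive_tool --targets '[{"x": -0.03,"y": 0.2,"z": -0.15,"rx": 0,"ry": 0,"rz": 0},{"x": -0.03,"y": 0.265,"z": -0.35,"rx": 0,"ry": 0,"rz": 0},{"x": -0.03,"y": 0.265,"z": -0.5,"rx": 0,"ry": 0,"rz": 0},{"x": -0.03,"y": 0.265,"z": -0.6,"rx": 0,"ry": 0,"rz": 0},{"x": -0.03,"y": 0.265,"z": -0.6,"rx": 0,"ry": 0,"rz": 0},{"x": -0.03,"y": 0.265,"z": -0.6,"rx": 0,"ry": 0,"rz": 0},{"x": -0.03,"y": 0.265,"z": -0.6,"rx": 0,"ry": 0,"rz": 0}]'

```text
clock: 8.45
tool_pos: [0.4535, 0.0855, 0.0921]
tcp_rot: [0.0, 0.749, 0.663, 0.0]
contact_force: [0.5, -0.6, -0.1]
width: 0.999
gripper_force: 0.0
```

Run:
```python
from h import *
a,d=arm.read_camera("top");b,e=arm.read_camera("side")
o=arm.get_obs();print(o["tool_pos"],o["tcp_rot"],o["contact_force"])
f=lambda p:cv2.resize(p[:,:,::-1],(600,400) if p.shape[1]>100 else (400,400),interpolation=cv2.INTER_CUBIC)
A=cv2.resize(a[155:275,170:330,::-1],None,fx=2.4,fy=2.4,interpolation=cv2.INTER_CUBIC)
B=cv2.resize(b[170:266,240:340,::-1],None,fx=3.4,fy=3,interpolation=cv2.INTER_CUBIC)
h=min(len(A),len(B));cv2.imwrite("pics/t3.png",np.hstack([A[:h],B[:h]]))
```

```text
[0.45365191 0.08560741 0.09222685] [3.05873503e-04 7.48707432e-01 6.62900073e-01 7.61579426e-04] [0.36244945 0.30748819 0.35038952]
```

View pics/t3.png

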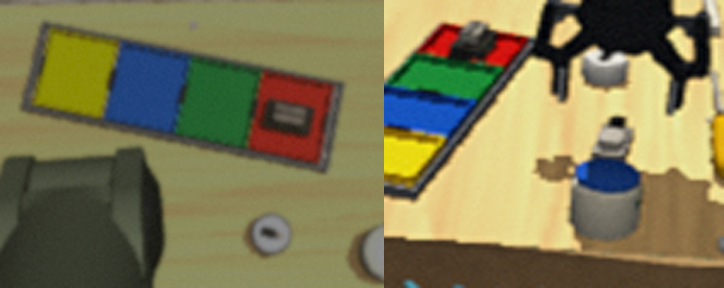

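The die lies flat near the middle of the red pocket: base centre (288,117), pocket middle about (291,116). In the side crop the fingers (560 and 677) straddle the gauge block (613,140). Descending and gripping.

drive_tool --targets '[{"x": -0.013,"y": 0,"z": -0.1,"rx": 0,"ry": 0,"rz": 0},{"x": -0.013,"y": 0,"z": -0.16,"rx": 0,"ry": 0,"rz": 0},{"x": -0.013,"y": 0,"z": -0.185,"rx": 0,"ry": 0,"rz": 0},{"x": -0.013,"y": 0,"z": -0.185,"rx": 0,"ry": 0,"rz": 0},{"x": -0.013,"y": 0,"z": -0.185,"rx": 0,"ry": 0,"rz": 0},{"x": -0.013,"y": 0,"z": -0.185,"rx": 0,"ry": 0,"rz": 0}]'

```text
clock: 9.05
tool_pos: [0.4514, 0.0856, 0.0639]
tcp_rot: [0.0, 0.749, 0.663, 0.0]
contact_force: [-0.9, -0.9, -0.4]
width: 1.0
gripper_force: 0.0
```

drive_tool --targets '[{"x": 0,"y": 0,"z": 0,"rx": 0,"ry": 0,"rz": 0},{"x": 0,"y": 0,"z": 0,"rx": 0,"ry": 0,"rz": 0},{"x": 0,"y": 0,"z": 0,"rx": 0,"ry": 0,"rz": 0},{"x": 0,"y": 0,"z": 0,"rx": 0,"ry": 0,"rz": 0},{"x": 0,"y": 0,"z": 0,"rx": 0,"ry": 0,"rz": 0},{"x": 0,"y": 0,"z": 0,"rx": 0,"ry": 0,"rz": 0},{"x": 0,"y": 0,"z": 0,"rx": 0,"ry": 0,"rz": 0},{"x": 0,"y": 0,"z": 0,"rx": 0,"ry": 0,"rz": 0},{"x": 0,"y": 0,"z": 0,"rx": 0,"ry": 0,"rz": 0}]' --grip -1 --grip_force 50

```text
clock: 9.8
tool_pos: [0.4512, 0.0857, 0.0637]
tcp_rot: [0.0, 0.749, 0.663, 0.0]
contact_force: [-2.5, -1.1, 9.5]
width: 0.216
gripper_force: 48.7
```

drive_tool --targets '[{"x": 0,"y": 0,"z": 0.1,"rx": 0,"ry": 0,"rz": 0},{"x": 0,"y": 0,"z": 0.25,"rx": 0,"ry": 0,"rz": 0},{"x": 0,"y": 0,"z": 0.45,"rx": 0,"ry": 0,"rz": 0},{"x": 0.15,"y": 0,"z": 0.6,"rx": 0,"ry": 0,"rz": 0},{"x": 0.35,"y": 0.1,"z": 0.67,"rx": 0,"ry": 0,"rz": 0},{"x": 0.6,"y": 0.2,"z": 0.67,"rx": 0,"ry": 0,"rz": -0.05},{"x": 0.8,"y": 0.3,"z": 0.67,"rx": 0,"ry": 0,"rz": -0.1},{"x": 1,"y": 0.383,"z": 0.67,"rx": 0,"ry": 0,"rz": -0.1}]'

```text
clock: 10.47
tool_pos: [0.6024, 0.1445, 0.1641]
tcp_rot: [-0.0, 0.783, 0.622, 0.0]
contact_force: [-0.6, 1.4, -0.7]
width: 0.214
gripper_force: 49.8
```

drive_tool --targets '[{"x": 0.15,"y": 0,"z": 0,"rx": 0,"ry": 0,"rz": 0},{"x": 0.26,"y": 0,"z": 0,"rx": 0,"ry": 0,"rz": 0},{"x": 0.322,"y": 0,"z": -0.1,"rx": 0,"ry": 0,"rz": 0},{"x": 0.322,"y": 0,"z": -0.25,"rx": 0,"ry": 0,"rz": 0},{"x": 0.322,"y": 0,"z": -0.4,"rx": 0,"ry": 0,"rz": 0},{"x": 0.322,"y": 0,"z": -0.5,"rx": 0,"ry": 0,"rz": 0},{"x": 0.322,"y": 0,"z": -0.55,"rx": 0,"ry": 0,"rz": 0},{"x": 0.322,"y": 0,"z": -0.57,"rx": 0,"ry": 0,"rz": 0},{"x": 0.322,"y": 0,"z": -0.57,"rx": 0,"ry": 0,"rz": 0},{"x": 0.322,"y": 0,"z": -0.57,"rx": 0,"ry": 0,"rz": 0},{"x": 0.322,"y": 0,"z": -0.57,"rx": 0,"ry": 0,"rz": 0}]'

```text
clock: 11.38
tool_pos: [0.65, 0.1432, 0.0796]
tcp_rot: [0.0, 0.782, 0.623, 0.001]
contact_force: [-0.7, -0.5, -1.3]
width: 0.211
gripper_force: 49.8
```

Target z for contact is 0.0727, so 7 mm to go.

drive_tool --targets '[{"x": 0,"y": 0,"z": -0.015,"rx": 0,"ry": 0,"rz": 0},{"x": 0,"y": 0,"z": -0.03,"rx": 0,"ry": 0,"rz": 0},{"x": 0,"y": 0,"z": -0.04,"rx": 0,"ry": 0,"rz": 0},{"x": 0,"y": 0,"z": -0.047,"rx": 0,"ry": 0,"rz": 0},{"x": 0,"y": 0,"z": -0.047,"rx": 0,"ry": 0,"rz": 0},{"x": 0,"y": 0,"z": -0.047,"rx": 0,"ry": 0,"rz": 0},{"x": 0,"y": 0,"z": -0.047,"rx": 0,"ry": 0,"rz": 0}]'

```text
clock: 11.97
tool_pos: [0.6495, 0.1432, 0.0728]
tcp_rot: [-0.0, 0.782, 0.623, 0.0]
contact_force: [-7.7, -1.2, 21.0]
width: 0.215
gripper_force: 52.3
```

drive_tool --targets '[{"x": 0,"y": 0,"z": 0,"rx": 0,"ry": 0,"rz": 0},{"x": 0,"y": 0,"z": 0,"rx": 0,"ry": 0,"rz": 0},{"x": 0,"y": 0,"z": 0,"rx": 0,"ry": 0,"rz": 0},{"x": 0,"y": 0,"z": 0,"rx": 0,"ry": 0,"rz": 0},{"x": 0,"y": 0,"z": 0,"rx": 0,"ry": 0,"rz": 0},{"x": 0,"y": 0,"z": 0.1,"rx": 0,"ry": 0,"rz": 0},{"x": 0,"y": 0,"z": 0.3,"rx": 0,"ry": 0,"rz": 0},{"x": 0,"y": 0,"z": 0.55,"rx": 0,"ry": 0,"rz": 0},{"x": 0,"y": 0,"z": 0.8,"rx": 0,"ry": 0,"rz": 0}]' --grip 1

```text
clock: 12.72
tool_pos: [0.6489, 0.1428, 0.1923]
tcp_rot: [-0.0, 0.782, 0.623, -0.001]
contact_force: [-0.9, 0.2, -0.3]
width: 1.008
gripper_force: 0.0
```

drive_tool --targets '[{"x": -0.2,"y": 0.1,"z": 0,"rx": 0,"ry": 0,"rz": 0},{"x": -0.4,"y": 0.2,"z": 0,"rx": 0,"ry": 0,"rz": 0},{"x": -0.6,"y": 0.3,"z": 0,"rx": 0,"ry": 0,"rz": 0},{"x": -0.8,"y": 0.4,"z": 0,"rx": 0,"ry": 0,"rz": 0},{"x": -1,"y": 0.465,"z": 0,"rx": 0,"ry": 0,"rz": 0}]'

```text
clock: 13.13
tool_pos: [0.4977, 0.2141, 0.1913]
tcp_rot: [-0.0, 0.782, 0.623, 0.0]
contact_force: [1.7, 1.3, 0.0]
width: 1.003
gripper_force: 0.0
```

drive_tool --targets '[{"x": -0.2,"y": 0,"z": 0,"rx": 0,"ry": 0,"rz": 0},{"x": -0.293,"y": 0,"z": -0.05,"rx": 0,"ry": 0,"rz": 0},{"x": -0.293,"y": 0,"z": -0.15,"rx": 0,"ry": 0,"rz": 0},{"x": -0.293,"y": 0,"z": -0.3,"rx": 0,"ry": 0,"rz": 0},{"x": -0.293,"y": 0,"z": -0.45,"rx": 0,"ry": 0,"rz": 0},{"x": -0.293,"y": 0,"z": -0.6,"rx": 0,"ry": 0,"rz": 0},{"x": -0.293,"y": 0,"z": -0.75,"rx": 0,"ry": 0,"rz": 0},{"x": -0.293,"y": 0,"z": -0.82,"rx": 0,"ry": 0,"rz": 0},{"x": -0.293,"y": 0,"z": -0.82,"rx": 0,"ry": 0,"rz": 0},{"x": -0.293,"y": 0,"z": -0.82,"rx": 0,"ry": 0,"rz": 0},{"x": -0.293,"y": 0,"z": -0.82,"rx": 0,"ry": 0,"rz": 0}]'

```text
clock: 14.05
tool_pos: [0.456, 0.213, 0.0695]
tcp_rot: [0.0, 0.782, 0.623, 0.001]
contact_force: [0.2, 0.1, -0.3]
width: 0.998
gripper_force: 0.0
```

drive_tool --targets '[{"x": 0,"y": 0,"z": 0,"rx": 0,"ry": 0,"rz": 0},{"x": 0,"y": 0,"z": 0,"rx": 0,"ry": 0,"rz": 0},{"x": 0,"y": 0,"z": 0,"rx": 0,"ry": 0,"rz": 0},{"x": 0,"y": 0,"z": 0,"rx": 0,"ry": 0,"rz": 0},{"x": 0,"y": 0,"z": 0,"rx": 0,"ry": 0,"rz": 0},{"x": 0,"y": 0,"z": 0,"rx": 0,"ry": 0,"rz": 0},{"x": 0,"y": 0,"z": 0,"rx": 0,"ry": 0,"rz": 0},{"x": 0,"y": 0,"z": 0,"rx": 0,"ry": 0,"rz": 0},{"x": 0,"y": 0,"z": 0,"rx": 0,"ry": 0,"rz": 0}]' --grip -1 --grip_force 50

```text
clock: 14.8
tool_pos: [0.4559, 0.2132, 0.0694]
tcp_rot: [-0.0, 0.782, 0.623, 0.001]
contact_force: [-3.2, -0.0, 15.6]
width: 0.643
gripper_force: 49.7
```

Run:
```python
from h import *
a,d=arm.read_camera("top");b,e=arm.read_camera("side")
A=cv2.resize(a[155:275,170:330,::-1],None,fx=2.4,fy=2.4,interpolation=cv2.INTER_CUBIC)
B=cv2.resize(b[170:266,240:340,::-1],None,fx=3.4,fy=3,interpolation=cv2.INTER_CUBIC)
h=min(len(A),len(B));cv2.imwrite("pics/t4.png",np.hstack([A[:h],B[:h]]))
```

```text
(no output)
```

View pics/t4.png

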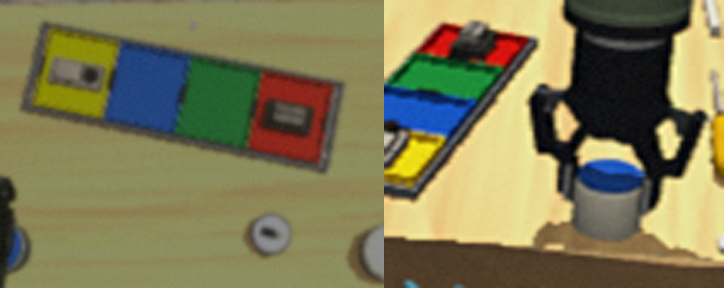

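The gauge sits in the middle of the yellow pocket at (77,74), and the jar is gripped squarely (opening 0.643 × 85 ≈ 55 mm). Carrying it to green.

drive_tool --targets '[{"x": 0,"y": 0,"z": 0.1,"rx": 0,"ry": 0,"rz": 0},{"x": 0,"y": 0,"z": 0.25,"rx": 0,"ry": 0,"rz": 0},{"x": 0,"y": 0,"z": 0.45,"rx": 0,"ry": 0,"rz": 0},{"x": 0,"y": 0,"z": 0.65,"rx": 0,"ry": 0,"rz": 0},{"x": 0.1,"y": -0.15,"z": 0.75,"rx": 0,"ry": 0,"rz": 0},{"x": 0.25,"y": -0.35,"z": 0.75,"rx": 0,"ry": 0,"rz": 0},{"x": 0.4,"y": -0.55,"z": 0.75,"rx": 0,"ry": 0,"rz": 0},{"x": 0.55,"y": -0.75,"z": 0.75,"rx": 0,"ry": 0,"rz": 0},{"x": 0.7,"y": -0.9,"z": 0.75,"rx": 0,"ry": 0,"rz": 0},{"x": 0.8,"y": -1,"z": 0.75,"rx": 0,"ry": 0,"rz": 0}]'

```text
clock: 15.73
tool_pos: [0.577, 0.0597, 0.1814]
tcp_rot: [0.001, 0.783, 0.622, 0.0]
contact_force: [0.3, -0.4, -0.8]
width: 0.644
gripper_force: 53.4
```

drive_tool --targets '[{"x": 0.1,"y": -0.2,"z": 0,"rx": 0,"ry": 0,"rz": 0},{"x": 0.18,"y": -0.4,"z": 0,"rx": 0,"ry": 0,"rz": 0},{"x": 0.235,"y": -0.53,"z": 0,"rx": 0,"ry": 0,"rz": 0},{"x": 0.235,"y": -0.583,"z": -0.1,"rx": 0,"ry": 0,"rz": 0},{"x": 0.235,"y": -0.583,"z": -0.25,"rx": 0,"ry": 0,"rz": 0},{"x": 0.235,"y": -0.583,"z": -0.4,"rx": 0,"ry": 0,"rz": 0},{"x": 0.235,"y": -0.583,"z": -0.52,"rx": 0,"ry": 0,"rz": 0},{"x": 0.235,"y": -0.583,"z": -0.6,"rx": 0,"ry": 0,"rz": 0},{"x": 0.235,"y": -0.583,"z": -0.64,"rx": 0,"ry": 0,"rz": 0},{"x": 0.235,"y": -0.583,"z": -0.64,"rx": 0,"ry": 0,"rz": 0},{"x": 0.235,"y": -0.583,"z": -0.64,"rx": 0,"ry": 0,"rz": 0},{"x": 0.235,"y": -0.583,"z": -0.64,"rx": 0,"ry": 0,"rz": 0}]'

```text
clock: 16.73
tool_pos: [0.6113, -0.0246, 0.086]
tcp_rot: [0.0, 0.782, 0.623, 0.001]
contact_force: [0.8, 0.2, -0.6]
width: 0.643
gripper_force: 53.5
```

drive_tool --targets '[{"x": 0,"y": 0,"z": -0.015,"rx": 0,"ry": 0,"rz": 0},{"x": 0,"y": 0,"z": -0.03,"rx": 0,"ry": 0,"rz": 0},{"x": 0,"y": 0,"z": -0.04,"rx": 0,"ry": 0,"rz": 0},{"x": 0,"y": 0,"z": -0.048,"rx": 0,"ry": 0,"rz": 0},{"x": 0,"y": 0,"z": -0.052,"rx": 0,"ry": 0,"rz": 0},{"x": 0,"y": 0,"z": -0.052,"rx": 0,"ry": 0,"rz": 0},{"x": 0,"y": 0,"z": -0.052,"rx": 0,"ry": 0,"rz": 0}]'

```text
clock: 17.32
tool_pos: [0.6108, -0.0246, 0.0785]
tcp_rot: [-0.0, 0.782, 0.623, 0.0]
contact_force: [-9.1, 1.8, 26.3]
width: 0.638
gripper_force: 56.6
```

drive_tool --targets '[{"x": 0,"y": 0,"z": 0,"rx": 0,"ry": 0,"rz": 0},{"x": 0,"y": 0,"z": 0,"rx": 0,"ry": 0,"rz": 0},{"x": 0,"y": 0,"z": 0,"rx": 0,"ry": 0,"rz": 0},{"x": 0,"y": 0,"z": 0,"rx": 0,"ry": 0,"rz": 0},{"x": 0,"y": 0,"z": 0,"rx": 0,"ry": 0,"rz": 0},{"x": 0,"y": 0,"z": 0.1,"rx": 0,"ry": 0,"rz": 0},{"x": 0,"y": 0,"z": 0.3,"rx": 0,"ry": 0,"rz": 0},{"x": 0,"y": 0,"z": 0.55,"rx": 0,"ry": 0,"rz": 0},{"x": 0,"y": 0,"z": 0.75,"rx": 0,"ry": 0,"rz": 0},{"x": 0,"y": 0,"z": 0.75,"rx": 0,"ry": 0,"rz": 0}]' --grip 1

```text
clock: 18.15
tool_pos: [0.6131, -0.0251, 0.1953]
tcp_rot: [0.002, 0.782, 0.623, 0.003]
contact_force: [1.6, -0.5, 0.0]
width: 1.001
gripper_force: 0.0
```

drive_tool --targets '[{"x": -0.2,"y": -0.07,"z": 0,"rx": 0,"ry": 0,"rz": 0},{"x": -0.4,"y": -0.14,"z": 0,"rx": 0,"ry": 0,"rz": 0},{"x": -0.6,"y": -0.21,"z": 0,"rx": 0,"ry": 0,"rz": 0},{"x": -0.8,"y": -0.28,"z": 0,"rx": 0,"ry": 0,"rz": 0},{"x": -0.95,"y": -0.345,"z": -0.1,"rx": 0,"ry": 0,"rz": 0},{"x": -0.997,"y": -0.347,"z": -0.25,"rx": 0,"ry": 0,"rz": 0},{"x": -0.997,"y": -0.347,"z": -0.4,"rx": 0,"ry": 0,"rz": 0},{"x": -0.997,"y": -0.347,"z": -0.55,"rx": 0,"ry": 0,"rz": 0},{"x": -0.997,"y": -0.347,"z": -0.68,"rx": 0,"ry": 0,"rz": 0},{"x": -0.997,"y": -0.347,"z": -0.75,"rx": 0,"ry": 0,"rz": 0},{"x": -0.997,"y": -0.347,"z": -0.75,"rx": 0,"ry": 0,"rz": 0},{"x": -0.997,"y": -0.347,"z": -0.75,"rx": 0,"ry": 0,"rz": 0}]'

```text
clock: 19.15
tool_pos: [0.4611, -0.0769, 0.0773]
tcp_rot: [-0.0, 0.782, 0.623, -0.0]
contact_force: [0.7, -0.6, 0.6]
width: 0.996
gripper_force: 0.0
```

Run:
```python
from h import *
a,d=arm.read_camera("top");b,e=arm.read_camera("side")
o=arm.get_obs();print(o["tool_pos"],o["contact_force"])
A=cv2.resize(a[155:275,170:330,::-1],None,fx=2.4,fy=2.4,interpolation=cv2.INTER_CUBIC)
B=cv2.resize(b[150:246,240:340,::-1],None,fx=3.4,fy=3,interpolation=cv2.INTER_CUBIC)
h=min(len(A),len(B));cv2.imwrite("pics/t5.png",np.hstack([A[:h],B[:h]]))
```

```text
[ 0.46170951 -0.07679483  0.07801922] [-0.6010823   0.33825098  0.28231905]
```

View pics/t5.png

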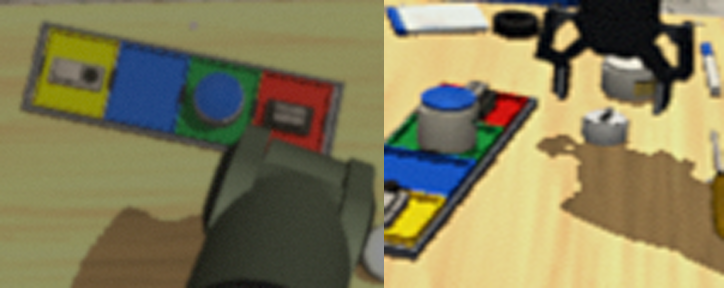

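The jar stands in the green pocket and the fingers (560 and 660 in the side crop) straddle the counter (605,125). Descending and closing.

drive_tool --targets '[{"x": 0,"y": 0,"z": -0.06,"rx": 0,"ry": 0,"rz": 0},{"x": 0,"y": 0,"z": -0.11,"rx": 0,"ry": 0,"rz": 0},{"x": 0,"y": 0,"z": -0.13,"rx": 0,"ry": 0,"rz": 0},{"x": 0,"y": 0,"z": -0.13,"rx": 0,"ry": 0,"rz": 0},{"x": 0,"y": 0,"z": -0.13,"rx": 0,"ry": 0,"rz": 0},{"x": 0,"y": 0,"z": -0.13,"rx": 0,"ry": 0,"rz": 0}]'

```text
clock: 19.75
tool_pos: [0.4611, -0.0768, 0.0577]
tcp_rot: [0.0, 0.782, 0.623, -0.0]
contact_force: [-0.2, 0.2, -0.3]
width: 1.0
gripper_force: 0.0
```

drive_tool --targets '[{"x": 0,"y": 0,"z": 0,"rx": 0,"ry": 0,"rz": 0},{"x": 0,"y": 0,"z": 0,"rx": 0,"ry": 0,"rz": 0},{"x": 0,"y": 0,"z": 0,"rx": 0,"ry": 0,"rz": 0},{"x": 0,"y": 0,"z": 0,"rx": 0,"ry": 0,"rz": 0},{"x": 0,"y": 0,"z": 0,"rx": 0,"ry": 0,"rz": 0},{"x": 0,"y": 0,"z": 0,"rx": 0,"ry": 0,"rz": 0},{"x": 0,"y": 0,"z": 0,"rx": 0,"ry": 0,"rz": 0},{"x": 0,"y": 0,"z": 0,"rx": 0,"ry": 0,"rz": 0}]' --grip -1 --grip_force 40

```text
clock: 20.42
tool_pos: [0.4613, -0.0767, 0.058]
tcp_rot: [0.0, 0.782, 0.623, 0.0]
contact_force: [-1.2, 0.5, 10.9]
width: 0.512
gripper_force: 39.1
```

drive_tool --targets '[{"x": 0,"y": 0,"z": 0.1,"rx": 0,"ry": 0,"rz": 0},{"x": 0,"y": 0,"z": 0.3,"rx": 0,"ry": 0,"rz": 0},{"x": 0,"y": 0,"z": 0.55,"rx": 0,"ry": 0,"rz": 0},{"x": 0,"y": 0.1,"z": 0.8,"rx": 0,"ry": 0,"rz": 0},{"x": 0.15,"y": 0.3,"z": 0.85,"rx": 0,"ry": 0,"rz": 0},{"x": 0.3,"y": 0.5,"z": 0.85,"rx": 0,"ry": 0,"rz": 0},{"x": 0.5,"y": 0.65,"z": 0.85,"rx": 0,"ry": 0,"rz": 0},{"x": 0.7,"y": 0.8,"z": 0.85,"rx": 0,"ry": 0,"rz": 0},{"x": 0.9,"y": 0.88,"z": 0.85,"rx": 0,"ry": 0,"rz": 0},{"x": 1,"y": 0.882,"z": 0.85,"rx": 0,"ry": 0,"rz": 0}]'

```text
clock: 21.25
tool_pos: [0.6136, 0.0596, 0.1847]
tcp_rot: [-0.0, 0.781, 0.625, 0.001]
contact_force: [-0.3, -0.4, -1.6]
width: 0.509
gripper_force: 41.5
```

drive_tool --targets '[{"x": 0.1,"y": 0,"z": 0,"rx": 0,"ry": 0,"rz": 0},{"x": 0.12,"y": 0,"z": -0.1,"rx": 0,"ry": 0,"rz": 0},{"x": 0.12,"y": 0,"z": -0.25,"rx": 0,"ry": 0,"rz": 0},{"x": 0.12,"y": 0,"z": -0.4,"rx": 0,"ry": 0,"rz": 0},{"x": 0.12,"y": 0,"z": -0.55,"rx": 0,"ry": 0,"rz": 0},{"x": 0.12,"y": 0,"z": -0.65,"rx": 0,"ry": 0,"rz": 0},{"x": 0.12,"y": 0,"z": -0.71,"rx": 0,"ry": 0,"rz": 0},{"x": 0.12,"y": 0,"z": -0.74,"rx": 0,"ry": 0,"rz": 0},{"x": 0.12,"y": 0,"z": -0.74,"rx": 0,"ry": 0,"rz": 0},{"x": 0.12,"y": 0,"z": -0.74,"rx": 0,"ry": 0,"rz": 0},{"x": 0.12,"y": 0,"z": -0.74,"rx": 0,"ry": 0,"rz": 0}]'

```text
clock: 22.17
tool_pos: [0.6297, 0.0557, 0.0751]
tcp_rot: [0.0, 0.782, 0.623, 0.001]
contact_force: [0.6, 0.2, -0.0]
width: 0.511
gripper_force: 41.5
```

drive_tool --targets '[{"x": 0,"y": 0,"z": -0.015,"rx": 0,"ry": 0,"rz": 0},{"x": 0,"y": 0,"z": -0.03,"rx": 0,"ry": 0,"rz": 0},{"x": 0,"y": 0,"z": -0.042,"rx": 0,"ry": 0,"rz": 0},{"x": 0,"y": 0,"z": -0.05,"rx": 0,"ry": 0,"rz": 0},{"x": 0,"y": 0,"z": -0.055,"rx": 0,"ry": 0,"rz": 0},{"x": 0,"y": 0,"z": -0.055,"rx": 0,"ry": 0,"rz": 0},{"x": 0,"y": 0,"z": -0.055,"rx": 0,"ry": 0,"rz": 0}]'

```text
clock: 22.75
tool_pos: [0.6292, 0.0557, 0.067]
tcp_rot: [-0.0, 0.782, 0.623, 0.0]
contact_force: [-9.2, 0.6, 21.0]
width: 0.51
gripper_force: 43.7
```

Seated. I open only slightly while the fingers are within the rim, then lift and open fully.

drive_tool --targets '[{"x": 0,"y": 0,"z": 0,"rx": 0,"ry": 0,"rz": 0},{"x": 0,"y": 0,"z": 0,"rx": 0,"ry": 0,"rz": 0},{"x": 0,"y": 0,"z": 0,"rx": 0,"ry": 0,"rz": 0},{"x": 0,"y": 0,"z": 0,"rx": 0,"ry": 0,"rz": 0},{"x": 0,"y": 0,"z": 0.04,"rx": 0,"ry": 0,"rz": 0},{"x": 0,"y": 0,"z": 0.1,"rx": 0,"ry": 0,"rz": 0},{"x": 0,"y": 0,"z": 0.25,"rx": 0,"ry": 0,"rz": 0},{"x": 0,"y": 0,"z": 0.5,"rx": 0,"ry": 0,"rz": 0},{"x": 0,"y": 0,"z": 0.75,"rx": 0,"ry": 0,"rz": 0},{"x": 0,"y": 0,"z": 1,"rx": 0,"ry": 0,"rz": 0}]' --grip 0.18

```text
clock: 23.58
tool_pos: [0.6288, 0.0554, 0.2184]
tcp_rot: [0.0, 0.782, 0.623, 0.0]
contact_force: [0.2, 0.9, 0.4]
width: 0.588
gripper_force: 0.0
```

drive_tool --targets '[{"x": -0.2,"y": 0,"z": 0,"rx": 0,"ry": 0,"rz": 0},{"x": -0.45,"y": 0.2,"z": 0,"rx": 0,"ry": 0,"rz": 0},{"x": -0.7,"y": 0.4,"z": 0,"rx": 0,"ry": 0,"rz": 0},{"x": -0.9,"y": 0.6,"z": 0,"rx": 0,"ry": 0,"rz": 0},{"x": -1,"y": 0.8,"z": 0,"rx": 0,"ry": 0,"rz": 0},{"x": -1,"y": 1,"z": 0,"rx": 0,"ry": 0,"rz": 0},{"x": -1,"y": 1,"z": 0,"rx": 0,"ry": 0,"rz": 0},{"x": -1,"y": 1,"z": 0,"rx": 0,"ry": 0,"rz": 0}]' --grip 1

```text
clock: 24.25
tool_pos: [0.4787, 0.2075, 0.2166]
tcp_rot: [-0.0, 0.781, 0.624, 0.001]
contact_force: [-0.9, -1.0, 0.5]
width: 1.001
gripper_force: 0.0
```

Run:
```python
from h import *
a,d=arm.read_camera("top");b,e=arm.read_camera("side")
o=arm.get_obs();print(o["clock"],o["tool_pos"],o["contact_force"])
A=cv2.resize(a[150:280,170:330,::-1],None,fx=2.4,fy=2.4,interpolation=cv2.INTER_CUBIC)
B=cv2.resize(b[140:246,215:340,::-1],None,fx=3.2,fy=3,interpolation=cv2.INTER_CUBIC)
h=min(len(A),len(B));cv2.imwrite("pics/t6.png",np.hstack([A[:h],B[:h]]))
W=world("top",a,d)
for n,c in dict(red=(.5928,-.1043),green=(.6111,-.0244),blue=(.6294,.0555),yellow=(.6477,.1354)).items():
    r=np.hypot(W[...,0]-c[0],W[...,1]-c[1])
    P=W[(r<.034)&(W[...,2]>.066)&(d>0)];t=np.percentile(P[:,2],95);Q=P[P[:,2]>t-.007]
    print(n,"top",t.round(4),"off",((Q.max(0)+Q.min(0))/2)[:2].round(4)-c)
```

```text
24.35 [0.47939849 0.20497319 0.21636058] [ 0.36729152 -1.54927346 -0.76736472]
red top 0.0901 off [-0.0029  0.0027]
green top 0.1161 off [-0.0045  0.0003]
blue top 0.0881 off [-0.0061 -0.0016]
yellow top 0.0845 off [-0.003  -0.0042]
```

View pics/t6.png

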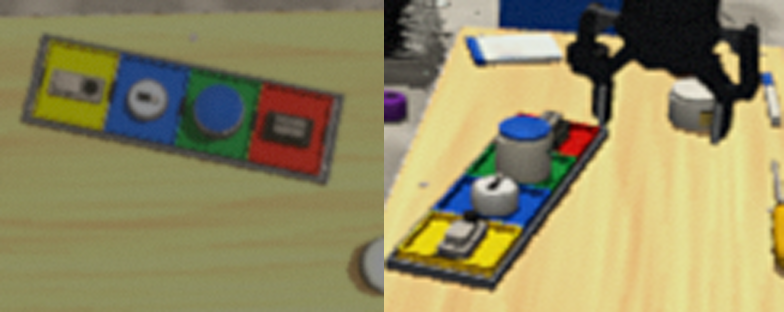

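All four items stand flat and near the middle of their pockets: gauge (75,87), counter (148,98), jar (218,108) and die (288,127) in the top crop. The heights match, and the gripper is clear.

```bash
python3 -c "
from cell import arm
print(arm.finish_job())"
```

```text
the job is handed in; nothing more can be done
None
```

The job is handed in after about 24 s: in the last pictures the black die (red), gauge (yellow), blue-lid jar (green) and counter (blue) stood upright in their pockets within about 6 mm of the middle, and I never gripped or moved the brown die or the plain-lid tin.

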